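# Feed a test tile to the edge tumbler and start it

## Robot

A 6-joint arm with a two-finger parallel gripper is mounted at the origin on the work surface; the furniture and walls round the work are solid. World frame = base frame: x ahead of the robot, y to its left, z up, the work surface at z = 0. Lengths are in m, angles in degrees, forces in N, time in s.
With the tool pointing down it reaches from about 0.35 to 0.8 m from the base axis. Payload 7.3 kg.
Tool frame: the origin (TCP) lies between the finger pads, 19 mm behind the fingertips; this is the grasp point; z points along the fingers, y is the line along which they close (so a half turn about z gives the same grasp; the last joint's range is limited). The gripper opens to 85 mm and grips with 20 to 120 N. Pads are 22 mm wide; open, the fingers measure 114 mm over their backs; the gripper's body (76 mm by 85 mm) begins 54 mm behind the grasp point. The pads swing forward as they close: fully open they stand 13 mm farther back than shut.
Start: joints at [-79.24, 19.595, 87.324, -0, 73.075, -8.365], TCP at [0.172, -0.496, 0.25] pointing down, gripper open.
Joint ranges: [-145.02, 145.02], [-44.19, 115.74], [2.07, 154.8], [-57.11, 237.11], [16.16, 152.29], [-177.93, 177.93]. Speed limits (degrees/s): [147.25, 147.25, 180, 180, 180, 180].

## Interface

Orientations are given as [roll, pitch, yaw] about the fixed x, y, z axes, in that order (R = Rz(yaw) Ry(pitch) Rx(roll)).
In Python, from rig import ctrl gives the robot as it stands. The module is installed in compiled form; this text tells all that it offers.
- The arm moves only by the tool step_arm, never from a script. Its argument "series" is one flat list of numbers, 7 for each row, row after row: the shift along the world's x, y, z in mm, then the turn, a rotation vector about the world's x, y, z in rad, then the finger opening in mm, from 0 to 85.4. A call has 1 to 10 rows; each row shifts and turns the commanded pose from where the row before left it; what a row does not reach is not made up. A row lasts 1/10 s, in which the tool goes at most 50 mm and 8.59 degrees, less where a joint would pass 70% of its speed; a pose out of reach is approached as far as the arm can. A call with a gripper value outside its range is refused whole. The fingers move at their own pace and stop on an object; the grip force is fixed at half the most. Time passes only in rows, so rows that do not move let the fingers close. It gives the time, the measured TCP pose, the force, the opening and the grip force at its end, in the units of the state.
- ctrl.read_state(): the state, without advancing time (a new reading comes with each control period).
- ctrl.read_camera(name): name is "scene" or "top" or "wrist"; returns a dict with "frame" (420x560x3 uint8, red, green, blue), "camera_matrix" (3x3 intrinsics, pixels), "cam_to_world" (4x4, takes a point from camera to world coordinates). Camera axes: x right, y up, looking along -z (the intrinsics and any distortion apply to the point x, -y, -z); pixel columns grow to the right and rows downward; lengths in m; the calibration is good to about 2 mm. A picture is of the moment at which its call begins. There is no depth.
- ctrl.sign_off(): hands the job in; it is judged then, once.
The state is a dict: "time_s": time; "qpos": joint angles; "joint_vel": joint speeds; "joint_efforts": joint torques, N m; "tcp_pos": TCP position; "eef_rot": TCP orientation; "force": force on the tool from outside, world axes, zero at the start; "wrist_torque": the same for the moment, N m; "gripper_width": finger opening in m; "finger_force": force on a finger pad.
Only numpy, scipy, OpenCV 4.12 (cv2) and the standard library are available. Lean on these libraries where they do the work, as an engineer would, in place of code of your own. Each camera call takes 0.05 s, during which the arm holds its last target. There are 200 camera calls.

## Task

Put the blue-glazed test tile into the tumbler: push it across the steel sill and in through the orange flap, so that it slides down into the chamber and the flap falls shut behind it. Then start the tumbler: push the black selector knob in, turn it clockwise from the white dot to the yellow dot, not on to the red one, and let it spring back out there. Leave the other three tiles where they lie.

Things in the scene. Friction and masses are not known exactly. Their poses are not given: they have to be found in the camera images.
- tumbler: fixed bench tumbler, 216 mm deep, 251 wide, 103 high: grey console at right, white feed box at left. Origin on the table; x points into the machine, y to its left, z up. Feed lane: middle at y = 70 mm. Console: y = -130 to 18 mm; its panel, facing the robot and up, slopes 32 degrees from x = -45, z = 45 mm to x = 40, z = 98 mm; flat behind that at z = 98 mm
- sill (a point): middle of the top of the slippery steel sill, at tumbler (-35.5, 70, 60) mm. Sill x = -75 to 4, y = 25 to 115 mm. Feed port above it: wall x = 0 to 6 mm, opening 64 mm wide, 30 mm high, lintel z = 90 to 100 mm, clear roof to z = 103.5 mm
- chamber (a point): middle of the slippery chamber floor behind the flap, at tumbler (100, 70, 12) mm; floor x = 66 to 135, y = 31 to 109 mm. From the sill's end (x = 4 mm) a slippery chute falls to it at 38 degrees: a tile pushed until its middle is 10 mm past that edge tips and slides down by itself
- flap (a joint): orange feed flap 60 mm wide, 27.5 mm long, 20 g, hung from a level hinge at tumbler x = 3 mm, z = 89 mm; 0 = hanging shut, positive (to 1.45 rad) = swung inward; opens inward only and falls shut by its own weight
- selector (a joint): turn of the selector in rad, clockwise seen looking at the panel: white dot (off, upper left of the knob) = 0, yellow dot (straight upslope) = 1.047, red dot (upper right) = 2.094. It has 0.2 rad of play either way at white, 0.12 at yellow and red; unless pushed in it is locked between them
- selector_push (a joint): how far the knob is pushed in along its axis, m: 0 = out, 0.010 = fully in; spring 3.6 N at first, 9.6 N fully in. It turns freely when in by 6 mm or more (aim for 8), and springs out again only where it points at a dot (within the play)
- selector_grip (a point): where to put the TCP on the black knob, on its axis; moves and turns with it. z points out of the panel along the axis (32 degrees from vertical), x along the grip bar to the white pointer line, y across the bar. Bar 40 mm long, 12 thick, 27 high, top 5 mm farther out than this point; its round 42 mm skirt begins 21.5 mm below this point
- test_tile_0: glaze test tile, a flat terracotta slab 30 x 52 x 7 mm (about 20 g), its glazed half rust brown; origin at the centre of its underside, x across its 30 mm width, y along its 52 mm length, z up (its collision body is 6 mm thick)
- test_tile_1: glaze test tile, a flat terracotta slab 30 x 52 x 7 mm (about 20 g), its glazed half blue; origin at the centre of its underside, x across its 30 mm width, y along its 52 mm length, z up (its collision body is 6 mm thick); the one to load
- test_tile_2: glaze test tile, a flat terracotta slab 30 x 52 x 7 mm (about 20 g), its glazed half cream white; origin at the centre of its underside, x across its 30 mm width, y along its 52 mm length, z up (its collision body is 6 mm thick)
- test_tile_3: glaze test tile, a flat terracotta slab 30 x 52 x 7 mm (about 20 g), its glazed half black; origin at the centre of its underside, x across its 30 mm width, y along its 52 mm length, z up (its collision body is 6 mm thick)

How it is judged (in metres and radians):
On the way, in this order (a step that is already met when the one before it is completed fails the run):
1. the blue tile lies in the chamber and the flap has fallen shut, the selector still at white (x of test_tile_1 in the frame of tumbler between 0.04 and 0.14 m and z of test_tile_1 in the frame of tumbler between 0 and 0.04 m and y of test_tile_1 in the frame of tumbler between 0.03 and 0.11 m and value of joint flap below 0.12 rad and value of joint selector below 0.4 rad), for 0.2 s.
2. the selector is pushed in (value of joint selector_push above 0.005 m), for 0.05 s.
At the end, for the whole second after the job is handed in: Blue tile at rest on the chamber floor behind the flap (under 40 mm above the table), flap hanging shut (under 0.12 rad), selector at rest at the yellow dot (1.047 +- 0.15 rad) and sprung out (under 1.5 mm in), the other three tiles within 30 mm of where they lay (x of test_tile_1 in the frame of tumbler between 0.04 and 0.14 m and z of test_tile_1 in the frame of tumbler between 0 and 0.04 m and y of test_tile_1 in the frame of tumbler between 0.03 and 0.11 m and value of joint flap below 0.12 rad and linear speed of test_tile_1 below 0.02 m/s and value of joint selector between 0.897 and 1.197 rad and velocity of joint selector between -0.05 and 0.05 rad/s and value of joint selector_push below 0.0015 m and distance of each of test_tile_0, test_tile_2, test_tile_3 from where it was at the start of the episode below 0.03 m); the robot touches nothing.
It fails at once if the rust brown tile is moved more than 30 mm (distance of test_tile_0 from where it was at the start of the episode above 0.03 m).
It fails at once if the cream tile is moved more than 30 mm (distance of test_tile_2 from where it was at the start of the episode above 0.03 m).
It fails at once if the black tile is moved more than 30 mm (distance of test_tile_3 from where it was at the start of the episode above 0.03 m).
It fails at once if the selector is turned on towards the red dot (value of joint selector above 1.6 rad).
It also fails if it takes over 61 s, if anything falls off the work surface, if the arm or the gripper's body presses on something with over 40 N, if the wrist force passes 120 N, or if a joint passes its speed limit or range.

## Working session

There is one attempt and no reset: what is moved stays moved. The work goes in short steps, Python scripts to look and compute and a tool call to move; the robot and the scene stay as the last step left them, time stands still between calls to the robot, and variables do not carry over. Pictures are saved under pics/ and viewed, at most 10 in all, crops included, and the job is handed in when it is done.

Besides the shell and the picture viewer there is one more tool, called in YAML: its name, and indented under it one key for each argument. step_arm: Moves the arm, as the interface text tells. Its arguments: {"type":"object","properties":{"series":{"type":"array"}},"required":["series"]}

```bash
mkdir -p pics; python3 - <<'E'
from rig import ctrl
import cv2,numpy as np
for n in("scene","top"):
    d=ctrl.read_camera(n); cv2.imwrite(f"pics/{n}0.png",d["frame"][:,:,::-1]); print(n,d["camera_matrix"].round(1).tolist(),d["cam_to_world"].round(4).tolist(), d.keys())
print(ctrl.read_state())
E
```

```text
scene [[419.7, 0.0, 287.8], [0.0, 419.7, 213.7], [0.0, 0.0, 1.0]] [[-0.6135, 0.3265, -0.719, -0.06], [-0.7896, -0.268, 0.552, 0.5335], [-0.0125, 0.9064, 0.4222, 0.4437], [0.0, 0.0, 0.0, 1.0]] dict_keys(['frame', 'camera_matrix', 'cam_to_world'])
top [[460.6, 0.0, 280.1], [0.0, 460.6, 201.9], [0.0, 0.0, 1.0]] [[-0.0263, 0.9971, -0.0709, 0.4902], [-0.9994, -0.0247, 0.0221, 0.0621], [0.0203, 0.0714, 0.9972, 0.9338], [0.0, 0.0, 0.0, 1.0]] dict_keys(['frame', 'camera_matrix', 'cam_to_world'])
{'time_s': 0.1, 'qpos': array([-7.92401826e+01,  1.96345850e+01,  8.73707940e+01,  1.59682028e-04,
        7.30756384e+01, -8.36394336e+00]), 'joint_vel': array([-0.00645351, -0.07869629, -0.0791467 ,  0.05478063, -0.0040963 ,
        0.03729686]), 'joint_efforts': array([ 2.14395703e-03, -4.34447730e+01, -2.46489966e+01, -1.80469251e-04,
        4.67869322e-03,  1.23775004e-05]), 'tcp_pos': array([ 0.17196581, -0.49569027,  0.24938192]), 'eef_rot': array([-1.79919867e+02, -1.19358885e-02,  1.91237059e+01]), 'force': array([-0.26668485, -0.42210285, -0.44469371]), 'wrist_torque': array([-0.07653129, -0.03286642, -0.0165041 ]), 'finger_force': 0.0, 'gripper_width': 0.08556197104986661}
```

View pics/scene0.png

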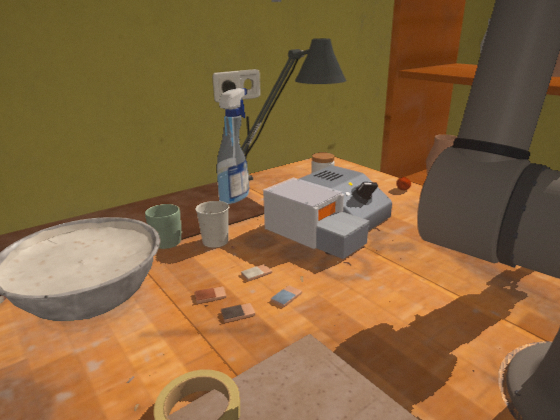

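View pics/top0.png

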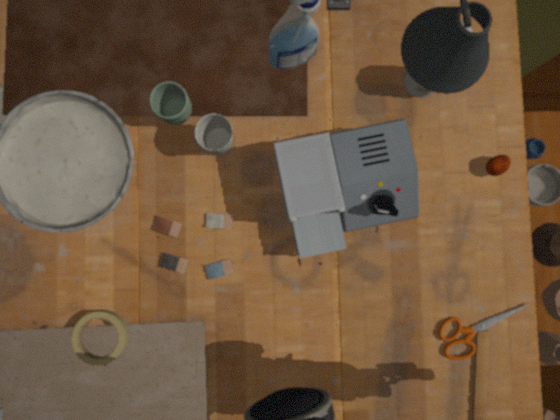

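The scene view shows the four tiles left of the tumbler, with blue nearest the robot. In the top view blue is at about (218,269), the sill at about (320,233) and the knob at about (383,205). I'll enlarge that area.

```bash
python3 - <<'E'
import cv2
a=cv2.imread("pics/top0.png")
cv2.imwrite("pics/c1.png",cv2.resize(a[110:270,260:430],None,fx=3.7,fy=3.7,interpolation=cv2.INTER_CUBIC))
cv2.imwrite("pics/c2.png",cv2.resize(a[200:290,140:250],None,fx=6,fy=6,interpolation=cv2.INTER_CUBIC))
E
```

```text
(no output)
```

View pics/c1.png

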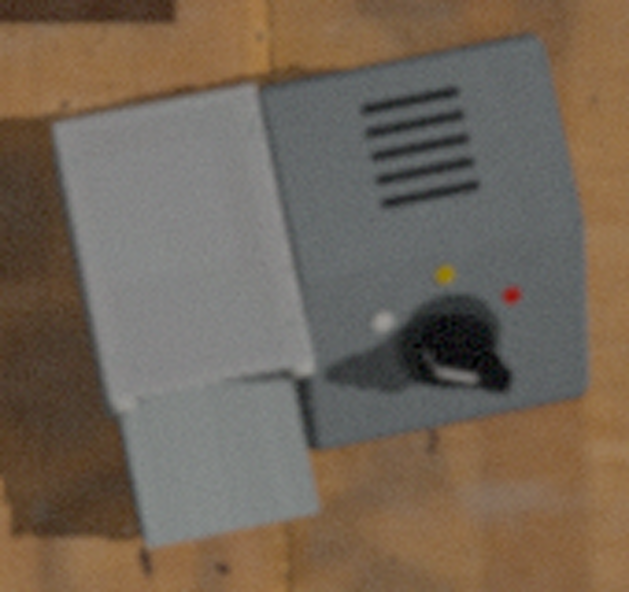

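View pics/c2.png

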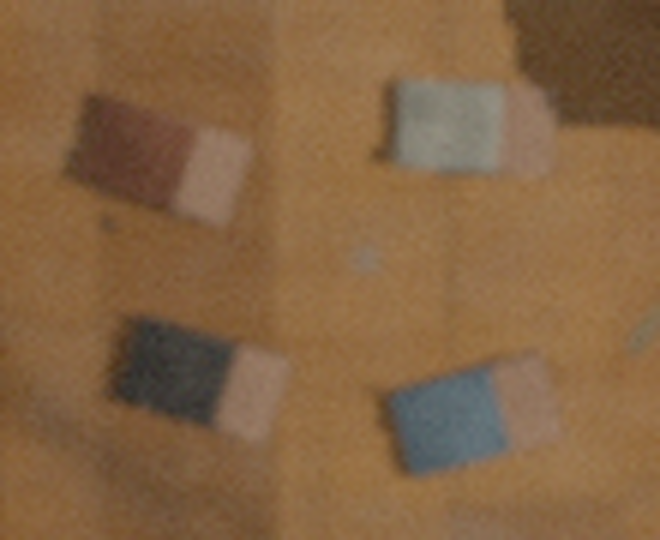

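The crops show the sill's near corners at about (150,545) and (319,513) in crop 1, and the panel's front edge from (315,448) to (585,395). In crop 2 the blue tile's corners are (388,395), (410,474), (560,436) and (538,352). I'll fit the poses from these.

```bash
cat > h.py <<'E'
import numpy as np
from scipy.optimize import least_squares
CAM={"top":(np.array([[460.6,0,280.1],[0,460.6,201.9],[0,0,1.]]),np.array([[-0.0263,0.9971,-0.0709,0.4902],[-0.9994,-0.0247,0.0221,0.0621],[0.0203,0.0714,0.9972,0.9338]]))}
def proj(P,cam):
    K,T=cam; c=(np.atleast_2d(P)-T[:,3])@T[:,:3]; c=c*[1,-1,-1]; u=c@K.T; return u[:,:2]/u[:,2:]
def ray(uv,cam,z):
    K,T=cam; d=T[:,:3]@(np.linalg.inv(K)@[*uv,1]*[1,-1,-1]); return T[:,3]+d*(z-T[2,3])/d[2]
def t2w(p,X): 
    c,s=np.cos(p[2]),np.sin(p[2]); X=np.atleast_2d(X); return np.c_[p[0]+c*X[:,0]-s*X[:,1],p[1]+s*X[:,0]+c*X[:,1],X[:,2]]
def fit(X,uv,cam,p0):
    r=least_squares(lambda p:(proj(t2w(p,X),cam)-uv).ravel(),p0); return r.x,r.fun.reshape(-1,2)
E
python3 - <<'E'
from h import *
c=CAM["top"]
X=np.array([[-75,115,60],[-75,25,60],[-45,18,45],[-45,-130,45],[141,18,98],[141,-130,98],[40,-130,98]])/1e3
uv=np.array([[150,545],[319,513],[315,448],[585,395],[262,88],[540,38],[583,215]])/3.7+[260,110]
p,r=fit(X,uv,c,[.5,0,0]);print(p,np.degrees(p[2]),r.round(1))
Y=np.array([[-15,26,7],[-15,-26,7],[15,-26,7],[15,26,7]])/1e3
q=np.array([[410,474],[560,436],[538,352],[388,395]])/6+[140,200]
b,r=fit(Y,q,c,[.4,.2,0]);print(b,np.degrees(b[2]),r.round(1))
# dots: height on panel unknown x: intersect panel plane
T=c[1]
for n,d in (("w",(384,322)),("y",(445,274)),("r",(512,295))):
    q=np.array(d)/3.7+[260,110]
    f=lambda s:(proj(t2w(p,[[s[0],s[1],.045+(s[0]+.045)*53/85]]),c)-q).ravel()
    print(n,least_squares(f,[0,-.05]).x.round(4))
for X in ([-.0355,.07,.06],[.1,.07,.012]): print(t2w(p,[X]))
E
```

```text
[ 0.53928654 -0.0916481   0.17403445] 9.971439344467107 [[-0.9  0.6]
 [-0.1 -0.3]
 [ 0.   1. ]
 [ 1.3  0.1]
 [-2.  -1. ]
 [ 0.7 -2.8]
 [ 1.   2.4]]
[0.42508326 0.16671667 0.23832397] 13.65495745950595 [[-0.1  0.8]
 [ 0.2  0.2]
 [ 0.1 -0.4]
 [-0.2 -0.7]]
w [ 0.0128 -0.024 ]
y [ 0.0298 -0.0568]
r [ 0.0133 -0.0905]
[[ 0.49220179 -0.02885259  0.06      ]]
[[ 0.62565495 -0.00538978  0.012     ]]
```

step_arm:
  series: [31,37,0,0,0,0.147,60,31,37,0,0,0,0.147,60,31,37,0,0,0,0.147,60,31,37,0,0,0,0.147,60,31,37,0,0,0,0.147,60,31,37,0,0,0,0.147,60,31,37,0,0,0,0.147,60,31,37,0,0,0,0.147,60,0,45,0,0,0,0.147,60,0,45,0,0,0,0.147,60]

```text
time_s: 1.1
tcp_pos: [0.4202, -0.1081, 0.2494]
eef_rot: [-180.0, -0.0, 103.7]
force: [0.1, 1.0, -0.4]
gripper_width: 0.0597
finger_force: 0.0
```

step_arm:
  series: [0,46,-10,0,0,0,60,0,46,-10,0,0,0,60,0,46,-10,0,0,0,60,0,46,-10,0,0,0,60,0,46,-20,0,0,0,60,0,46,-20,0,0,0,60,0,0,0,0,0,0,60,0,0,0,0,0,0,60]

```text
time_s: 1.9
tcp_pos: [0.4193, 0.1665, 0.1695]
eef_rot: [-179.9, 0.0, 103.5]
force: [-0.5, -0.2, -0.0]
gripper_width: 0.0601
finger_force: 0.0
```

```bash
python3 - <<'E'
from rig import ctrl
import cv2,numpy as np
d=ctrl.read_camera("wrist"); a=d["frame"][:,:,::-1]; cv2.imwrite("pics/w1.png",a); np.savez("w1.npz",K=d["camera_matrix"],T=d["cam_to_world"][:3])
s=ctrl.read_state();print(s["tcp_pos"],s["eef_rot"],s["qpos"],s["gripper_width"]);print(d["cam_to_world"].round(3))
E
```

```text
[0.41991159 0.16557449 0.17001522] [-1.79968355e+02  2.17222718e-02  1.03414014e+02] [ 1.17898959e+01  1.70992289e+01  1.05155194e+02 -2.67270474e-02
  5.77765966e+01 -1.60985423e+00] 0.060226691467880275
[[ 0.972 -0.224 -0.07   0.401]
 [ 0.235  0.927  0.294  0.241]
 [-0.001 -0.302  0.953  0.294]
 [ 0.     0.     0.     1.   ]]
```

View pics/w1.png

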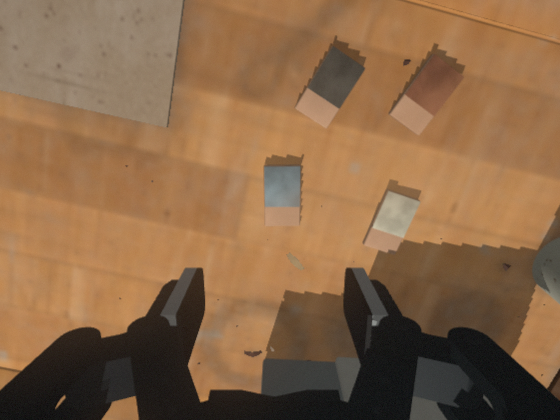

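The blue tile's corners in the wrist view are about (264,166), (300,165), (300,226) and (266,226).

```bash
python3 - <<'E'
from h import *
w=np.load("w1.npz");c=(w["K"],w["T"])
for q in [(264,166),(300,165),(300,226),(265,226)]: print(ray(q,c,.007).round(4))
Y=np.array([[-15,26,7],[15,26,7],[15,-26,7],[-15,-26,7]])/1e3
b,r=fit(Y,np.array([(264,166),(300,165),(300,226),(265,226)]),c,[.42,.17,.2]);print(b,np.degrees(b[2]),r.round(1))
E
```

```text
[0.4058 0.1885 0.007 ]
[0.4337 0.1961 0.007 ]
[0.447  0.1458 0.007 ]
[0.4182 0.1388 0.007 ]
[0.42618243 0.16726033 0.25203646] 14.44062536912135 [[-0.7 -0.4]
 [ 0.7  0. ]
 [ 0.2 -0. ]
 [-0.2  0.5]]
```

step_arm:
  series: [6,1.5,-35,0,0,0.015,60,0,0,-40,0,0,0,60,0,0,-40,0,0,0,60,0,0,-20,0,0,0,60,0,0,-6,0,0,0,60,0,0,-6,0,0,0,60,0,0,0,0,0,0,60]

```text
time_s: 2.65
tcp_pos: [0.4268, 0.1666, 0.0237]
eef_rot: [179.9, 0.0, 104.1]
force: [0.4, 0.9, -0.5]
gripper_width: 0.0601
finger_force: 0.0
```

step_arm:
  series: [0,0,0,0,0,0,20,0,0,0,0,0,0,20,0,0,0,0,0,0,20,0,0,0,0,0,0,20,0,0,0,0,0,0,20,0,0,0,0,0,0,20]

```text
time_s: 3.25
tcp_pos: [0.4269, 0.1674, 0.0248]
eef_rot: [179.8, 0.0, 104.2]
force: [-1.5, -1.3, 12.5]
gripper_width: 0.0197
finger_force: 6.3
```

The fingers closed to 20 mm and show 12.5 N upward, so they landed on top of the tile: open, they stand farther back. I'll reopen, lift and look.

step_arm:
  series: [0,0,0,0,0,0,50,0,0,0,0,0,0,50,0,0,0,0,0,0,50,0,0,20,0,0,0,50,0,0,20,0,0,0,50,0,0,0,0,0,0,50]

```text
time_s: 3.85
tcp_pos: [0.4273, 0.1675, 0.0649]
eef_rot: [179.8, 0.0, 104.2]
force: [0.8, -1.2, -1.1]
gripper_width: 0.0503
finger_force: 0.0
```

```bash
python3 - <<'E'
from rig import ctrl
import cv2,numpy as np
d=ctrl.read_camera("wrist"); a=d["frame"][:,:,::-1]; cv2.imwrite("pics/w2.png",a); np.savez("w2.npz",K=d["camera_matrix"],T=d["cam_to_world"][:3])
s=ctrl.read_state();print(s["tcp_pos"],s["eef_rot"],s["force"],s["gripper_width"])
E
```

```text
[0.42661771 0.16733663 0.06379919] [1.79866730e+02 7.39755537e-03 1.04215906e+02] [ 0.25488937 -0.14341502 -0.11497437] 0.05033198433286076
```

View pics/w2.png

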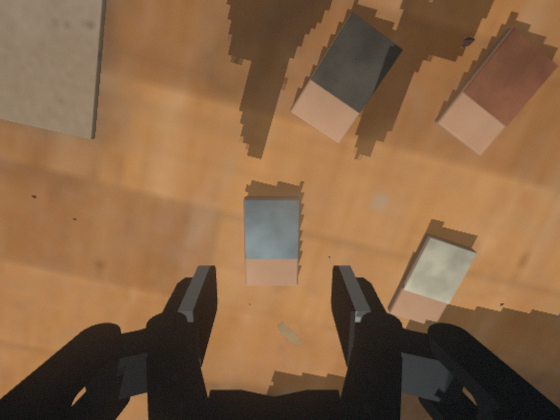

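The tile is undisturbed, at (245–299, 197–286), and centred between the fingers at columns 216 and 333. I'll go down with a narrower opening, and lower.

step_arm:
  series: [-0.5,0,-20,0,0,0,42,0,0,-15,0,0,0,42,0,0,-4,0,0,0,42,0,0,-2,0,0,0,42,0,0,-2,0,0,0,42,0,0,-2,0,0,0,42,0,0,0,0,0,0,42]

```text
time_s: 4.6
tcp_pos: [0.4257, 0.1672, 0.0183]
eef_rot: [180.0, 0.0, 104.2]
force: [1.0, 0.1, 0.7]
gripper_width: 0.0418
finger_force: 0.0
```

step_arm:
  series: [0,0,0,0,0,0,25,0,0,0,0,0,0,25,0,0,0,0,0,0,25,0,0,0,0,0,0,25]

```text
time_s: 5.0
tcp_pos: [0.4258, 0.1672, 0.0188]
eef_rot: [179.9, 0.0, 104.2]
force: [-1.4, -1.6, 5.8]
gripper_width: 0.0274
finger_force: 59.4
```

step_arm:
  series: [0,0,15,0,0,0,25,0,0,40,0,0,0,25,0,0,40,0,0,0,25,0,0,35,0,0,0,25,5,-16.5,0,0,0,-0.137,25,5,-16.5,0,0,0,-0.137,25,5,-16.5,0,0,0,-0.137,25,5,-16.5,0,0,0,-0.137,25,5,-16.5,0,0,0,-0.137,25,5,-16.5,0,0,0,-0.137,25]

```text
time_s: 6.0
tcp_pos: [0.4556, 0.0675, 0.1483]
eef_rot: [180.0, -0.0, 56.8]
force: [0.1, 0.3, -1.0]
gripper_width: 0.0278
finger_force: 59.4
```

step_arm:
  series: [5,-16.5,0,0,0,-0.137,25,5,-16.5,0,0,0,-0.137,25,5,-16.5,0,0,0,-0.137,25,5,-16.5,0,0,0,-0.137,25,5,-16.5,0,0,0,-0.137,25,5,-16.5,0,0,0,-0.137,25,0,0,0,0,0,0,25,0,0,0,0,0,0,25]

```text
time_s: 6.8
tcp_pos: [0.4853, -0.0307, 0.1481]
eef_rot: [-180.0, 0.0, 10.1]
force: [0.3, 0.3, -0.3]
gripper_width: 0.0279
finger_force: 59.4
```

```bash
python3 - <<'E'
from rig import ctrl
import cv2,numpy as np
d=ctrl.read_camera("wrist"); a=d["frame"][:,:,::-1]; cv2.imwrite("pics/w3.png",a); np.savez("w3.npz",K=d["camera_matrix"],T=d["cam_to_world"][:3])
s=ctrl.read_state();print(s["tcp_pos"],s["eef_rot"],s["force"],s["gripper_width"])
E
```

```text
[ 0.48513723 -0.03037809  0.14808436] [-1.79981337e+02  2.54076417e-02  1.01561296e+01] [ 0.38131195 -0.31123528 -0.35208872] 0.02752305331624468
```

View pics/w3.png

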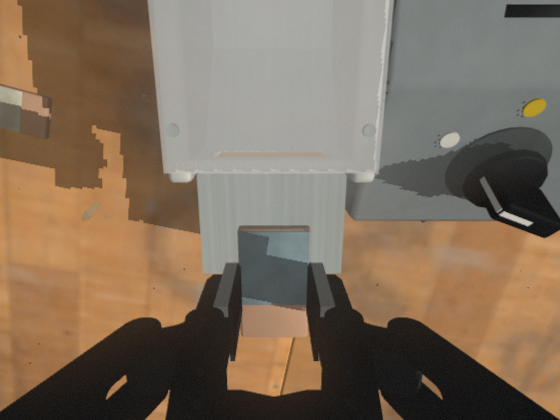

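The tile is held square and centred over the sill (columns 203–342 at row 272). The knob is at the right, with the white dot at (450,140) and the yellow dot at (534,107).

```bash
python3 - <<'E'
from h import *
w=np.load("w3.npz");c=(w["K"],w["T"])
p0=np.array([.5393,-.0916,.174])
X=np.array([[-75,115,60],[-75,25,60],[-45,18,45]])/1e3
uv=np.array([[203,273],[342,271],[357,219]])
p,r=fit(X,uv,c,p0);print(p,np.degrees(p[2]),r.round(1))
print("predicted by old", proj(t2w(p0,X),c).round(0).tolist())
for n,q in (("w",(450,140)),("y",(534,107))):
    f=lambda s:(proj(t2w(p,[[s[0],s[1],.045+(s[0]+.045)*53/85]]),c)-q).ravel()
    print(n,least_squares(f,[0,-.05]).x.round(4))
E
```

```text
[ 0.54150658 -0.09268152  0.1791038 ] 10.26189201837085 [[ 2.8 -1.7]
 [ 1.6  0.1]
 [-4.5  1.2]]
predicted by old [[203.0, 273.0], [341.0, 274.0], [350.0, 223.0]]
w [ 0.0116 -0.0224]
y [ 0.0285 -0.0557]
```

step_arm:
  series: [0,0,-30,0,0,0,25,0,0,-25,0,0,0,25,0,0,-6,0,0,0,25,0,0,-4,0,0,0,25,0,0,0,0,0,0,25,0,0,0,0,0,0,25]

```text
time_s: 7.45
tcp_pos: [0.4861, -0.0308, 0.0841]
eef_rot: [180.0, -0.1, 10.1]
force: [-0.5, 0.0, 0.8]
gripper_width: 0.0277
finger_force: 59.4
```

step_arm:
  series: [0,0,-2,0,0,0,25,0,0,-2,0,0,0,25,0,0,0,0,0,0,25]

```text
time_s: 7.75
tcp_pos: [0.4855, -0.0308, 0.0792]
eef_rot: [180.0, -0.0, 10.0]
force: [-0.2, 0.2, -0.6]
gripper_width: 0.0272
finger_force: 59.4
```

step_arm:
  series: [0,0,-1,0,0,0,25,0,0,0,0,0,0,45,0,0,0,0,0,0,45,0,0,0,0,0,0,45,0,0,15,0,0,0,45,0,0,25,0,0,0,30,-22,-4,0,0,0,0,0,-24,-4,0,0,0,0,0,0,0,0,0,0,0,0,0,0,0,0,0,0,0]

```text
time_s: 8.75
tcp_pos: [0.4398, -0.039, 0.1184]
eef_rot: [180.0, -0.0, 10.0]
force: [-0.0, -0.1, -0.3]
gripper_width: 0.0
finger_force: 0.0
```

```bash
python3 - <<'E'
from rig import ctrl
import cv2,numpy as np
d=ctrl.read_camera("wrist"); a=d["frame"][:,:,::-1]; cv2.imwrite("pics/w4.png",a); np.savez("w4.npz",K=d["camera_matrix"],T=d["cam_to_world"][:3])
s=ctrl.read_state();print(s["tcp_pos"],s["eef_rot"],s["force"],s["gripper_width"])
E
```

```text
[ 0.44029611 -0.03898379  0.11837158] [ 1.79968549e+02 -6.49359966e-02  9.99986353e+00] [-0.40514335 -0.02125003  0.29055063] -8.631103319567487e-05
```

View pics/w4.png

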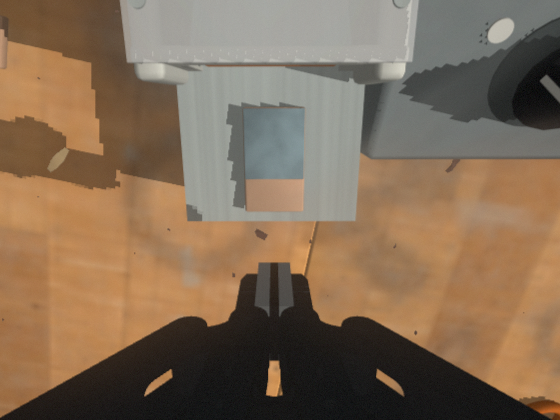

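The tile rests on the sill at (244–304, 107–212), square to it, with the closed fingers in line behind it. I'll lower and push.

step_arm:
  series: [0,0,-20,0,0,0,0,0,0,-12,0,0,0,0,0,0,-4,0,0,0,0,0,0,0,0,0,0,0]

```text
time_s: 9.2
tcp_pos: [0.4398, -0.0387, 0.0817]
eef_rot: [-180.0, 0.0, 10.0]
force: [0.4, 0.6, 1.3]
gripper_width: -0.0002
finger_force: 0.0
```

step_arm:
  series: [7,1.2,0,0,0,0,0,7,1.2,0,0,0,0,0,7,1.2,0,0,0,0,0,7,1.2,0,0,0,0,0,6,1.1,0,0,0,0,0,6,1.1,0,0,0,0,0]

```text
time_s: 9.8
tcp_pos: [0.4802, -0.0317, 0.0824]
eef_rot: [180.0, -0.0, 10.0]
force: [-2.1, -0.5, 4.4]
gripper_width: -0.0002
finger_force: 2.0
```

step_arm:
  series: [5,0.9,0.5,0,0,0,0,5,0.9,0,0,0,0,0,5,0.9,0,0,0,0,0,5,0.9,0,0,0,0,0,4,0.7,0,0,0,0,0,0,0,0,0,0,0,0]

```text
time_s: 10.4
tcp_pos: [0.5041, -0.0275, 0.0826]
eef_rot: [180.0, -0.0, 10.0]
force: [0.1, -0.3, -0.2]
gripper_width: -0.0002
finger_force: 0.1
```

```bash
python3 - <<'E'
from rig import ctrl
import cv2,numpy as np
d=ctrl.read_camera("wrist"); a=d["frame"][:,:,::-1]; e=ctrl.read_camera("scene")["frame"][:,:,::-1]
b=cv2.resize(e[170:260,250:400],(560,336),interpolation=cv2.INTER_CUBIC)
cv2.imwrite("pics/w5.png",np.vstack([a[0:260],b])); np.savez("w5.npz",K=d["camera_matrix"],T=d["cam_to_world"][:3])
s=ctrl.read_state();print(s["tcp_pos"],s["force"])
E
```

```text
[ 0.50338889 -0.027478    0.08244098] [ 0.60070891 -0.14699197 -0.73335257]
```

View pics/w5.png

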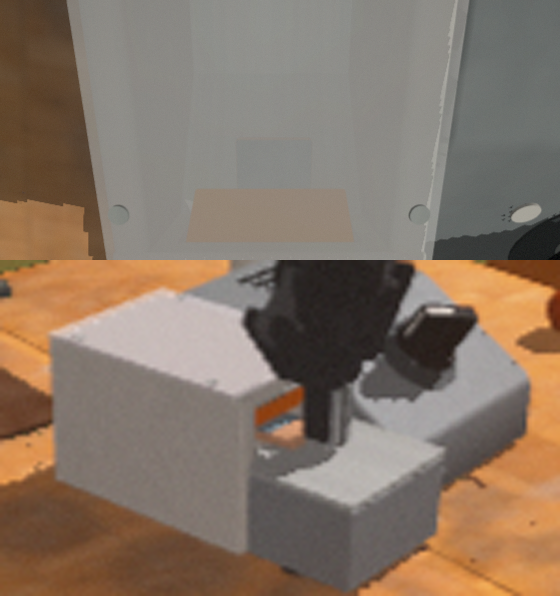

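Through the clear roof the flap is held open and the tile is partly in. A little more push is needed.

step_arm:
  series: [3,0.5,0,0,0,0,0,3,0.5,0,0,0,0,0,2,0.4,0,0,0,0,0,0,0,0,0,0,0,0,0,0,0,0,0,0,0,0,0,0,0,0,0,0]

```text
time_s: 11.1
tcp_pos: [0.5114, -0.0261, 0.0826]
eef_rot: [-180.0, 0.0, 10.0]
force: [-0.1, 0.3, 0.3]
gripper_width: -0.0002
finger_force: 0.0
```

```bash
python3 - <<'E'
from rig import ctrl
import cv2,numpy as np
d=ctrl.read_camera("wrist"); a=d["frame"][:,:,::-1]
cv2.imwrite("pics/w6.png",a[:300]); 
s=ctrl.read_state();print(s["tcp_pos"],s["force"])
E
```

```text
[ 0.51142276 -0.02612929  0.0826451 ] [ 0.15114109  0.20572057 -0.35020089]
```

View pics/w6.png

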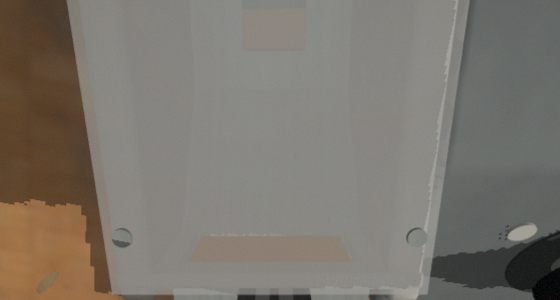

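The tile has slid to the back of the chamber, now seen at (244–304, 0–50), and the flap strip at (190–350, 237–262) hangs shut. That uses up my 10 pictures, so I'll work numerically from here. Next: fit the knob position from both views, using the dots and the pointer-line corner at the bar's end.

step_arm:
  series: [-10,-1.7,2,0,0,0,0,-10,-1.7,20,0,0,0,0,0,0,40,0,0,0,0,0,0,40,0,0,0,0,0,0,0,0,0,0,0]

```text
time_s: 11.65
tcp_pos: [0.4935, -0.0302, 0.1897]
eef_rot: [179.8, -0.5, 10.0]
force: [0.9, 0.2, -0.8]
gripper_width: 0.0
finger_force: 0.0
```

```bash
cat > k.py <<'E'
from h import *
w3=np.load("w3.npz");w4=np.load("w4.npz");C={"t":CAM["top"],"3":(w3["K"],w3["T"]),"4":(w4["K"],w4["T"])}
a=np.radians(32);u=np.array([np.cos(a),0,np.sin(a)]);n=np.array([-np.sin(a),0,np.cos(a)]);l=np.array([0,1.,0])
def model(v):
    xc,yc,R,H=v[3:7]; c=np.array([xc,yc,.045+(xc+.045)*53/85]); dr=lambda t:np.cos(t)*u+np.sin(t)*l
    g=c+H*n; th=np.pi/3-v[7]
    return dict(w=c+R*dr(np.pi/3),y=c+R*u,r=c+R*dr(-np.pi/3),E=g+.02*dr(th)+.005*n,g=g,
      s1=np.array([-.075,.115,.06]),s2=np.array([-.075,.025,.06]),f1=np.array([-.045,.018,.045]),f2=np.array([-.045,-.13,.045]),x=dr(th),c=c)
cr=lambda x,y:(x/3.7+260,y/3.7+110)
OBS=[("t","s1",cr(150,545),2),("t","s2",cr(319,513),2),("t","f2",cr(585,395),2),("t","w",cr(384,322),2),("t","y",cr(445,274),2),("t","r",cr(512,295),2),("t","E",cr(434,371),2),
("3","s1",(203,273),1),("3","s2",(342,271),1),("3","f1",(357,219),.3),("3","w",(450,140),1),("3","y",(534,107),1),("3","E",(500,212),1),
("4","s1",(187,221),1),("4","s2",(357,221),1),("4","f1",(370,157),.3),("4","w",(500,31),1),("4","E",(545,76),.7)]
def res(v):
    m=model(v); r=[wt*(proj(t2w(v[:3],m[k]),C[q])[0]-uv) for q,k,uv,wt in OBS]
    return np.r_[np.ravel(r),v[7]*10]
s=least_squares(res,[.54,-.092,.175,-.003,-.057,.0385,.03,0]);v=s.x
if __name__=="__main__":
    print(v.round(4));
    for o,r in zip(OBS,s.fun[:-1].reshape(-1,2)): print(o[0],o[1],(r/o[3]).round(1))
    m=model(v);g=t2w(v[:3],m["g"])[0];print("grip",g.round(4))
    from scipy.spatial.transform import Rotation as Ro
    Rt=Ro.from_euler("z",v[2]); z=-n
    for x in (m["x"],u):
        M=Rt.as_matrix()@np.c_[x,np.cross(z,x),z]; T=Ro.from_matrix(M);print(T.as_euler("xyz",degrees=True).round(2))
    np.savez("v.npz",v=v)
E
python3 k.py
```

```text
[ 0.5399 -0.0919  0.1736 -0.0026 -0.0558  0.0383  0.0271 -0.1173]
t s1 [-0.8  0.2]
t s2 [ 0.  -0.7]
t f2 [ 1.5 -0.2]
t w [-0.6 -0.7]
t y [-0.4 -0.3]
t r [-0.6 -0.3]
t E [-0.8 -2.2]
3 s1 [ 0.7 -0.6]
3 s2 [-0.7  1.9]
3 f1 [-6.6  3.1]
3 w [-0.  -0.7]
3 y [-0.4  0.7]
3 E [ -7.7 -12.8]
4 s1 [ 1.1 -0.4]
4 s2 [-1.2 -0.2]
4 f1 [-3.7  3.5]
4 w [-0.1  0.3]
4 E [15.5 24. ]
grip [ 0.5329 -0.1498  0.0944]
[150.14 -12.09  79.9 ]
[180.   -32.     9.95]
```

```bash
sed -i 's/("4","E",(545,76),.7)\]/("4","B",(543,76),.7),("3","B",(482,179),.7),("t","B",cr(425,352),1)]/; s/E=g+.02\*dr(th)+.005\*n,/E=g+.02*dr(th)+.005*n,B=g+.02*dr(th)+v[8]*n,/; s/.03,0\]);v/.03,0,-.015]);v/' k.py; python3 k.py
```

```text
[ 0.54   -0.0918  0.175  -0.0029 -0.0562  0.0385  0.0353 -0.0929 -0.0181]
t s1 [-0.8  0.2]
t s2 [ 0.  -0.7]
t f2 [ 1.4 -0.3]
t w [-0.6 -0.6]
t y [-0.2 -0.3]
t r [-0.4 -0.4]
t E [ 0.9 -0.2]
3 s1 [ 0.7 -0.5]
3 s2 [-0.7  1.8]
3 f1 [-6.6  3. ]
3 w [ 0.  -0.5]
3 y [-0.   0.7]
3 E [ 0.3 -0.4]
4 s1 [ 1.2 -0.4]
4 s2 [-1.2 -0.4]
4 f1 [-3.7  3.3]
4 w [-0.   0.7]
4 B [-0.4  2.5]
3 B [ 0.  -1.5]
t B [-0.6 -1. ]
grip [ 0.5285 -0.1509  0.1012]
[150.41 -12.78  78.74]
[180.   -32.    10.03]
```

```bash
cat > mv.py <<'E'
import sys; from k import *; from scipy.spatial.transform import Rotation as Ro
from rig import ctrl
def target(sel,off):
    m=model(v); Rz=Ro.from_euler("z",v[2]); t=np.pi/3-sel; x=np.cos(t)*u+np.sin(t)*l
    return t2w(v[:3],m["g"]+off*n)[0], Rz*Ro.from_matrix(np.c_[x,np.cross(-n,x),-n])
if __name__=="__main__":
    p,R=target(float(sys.argv[1]),float(sys.argv[2])/1e3); s=ctrl.read_state()
    d=(R*Ro.from_euler("xyz",s["eef_rot"],degrees=True).inv()).as_rotvec()
    print("shift mm",((p-s["tcp_pos"])*1e3).round(1),"rot",d.round(4),"ang",np.degrees(np.linalg.norm(d)).round(1),"n",Ro.from_euler("z",v[2]).apply(n).round(4),s["force"].round(1),s["qpos"].round(1))
E
python3 mv.py -0.05 80
```

```text
shift mm [  -6.7 -128.1  -20.7] rot [-0.2173 -0.5365  1.0667] ang 69.5 n [-0.5218 -0.0923  0.848 ] [ 0.9  0.2 -0.8] [-12.4  19.6  97.7  -0.   62.1  67.6]
```

step_arm:
  series: [-0.7,-14.2,-2.3,-0.0241,-0.0596,0.1185,40,-0.7,-14.2,-2.3,-0.0241,-0.0596,0.1185,40,-0.7,-14.2,-2.3,-0.0241,-0.0596,0.1185,40,-0.7,-14.2,-2.3,-0.0241,-0.0596,0.1185,40,-0.7,-14.2,-2.3,-0.0241,-0.0596,0.1185,40,-0.7,-14.2,-2.3,-0.0241,-0.0596,0.1185,40,-0.7,-14.2,-2.3,-0.0241,-0.0596,0.1185,40,-0.7,-14.2,-2.3,-0.0241,-0.0596,0.1185,40,-0.7,-14.2,-2.3,-0.0241,-0.0596,0.1185,40,0,0,0,0,0,0,40]

```text
time_s: 12.65
tcp_pos: [0.4846, -0.137, 0.1648]
eef_rot: [157.0, -14.2, 66.2]
force: [-0.1, -0.4, 1.1]
gripper_width: 0.04
finger_force: 0.0
```

step_arm:
  series: [0,0,0,0,0,0,40,0,0,0,0,0,0,40]

```text
time_s: 12.85
tcp_pos: [0.486, -0.1358, 0.1659]
eef_rot: [156.9, -14.2, 66.2]
force: [0.2, 0.2, 0.9]
gripper_width: 0.0403
finger_force: 0.0
```

```bash
python3 mv.py -0.05 20; python3 - <<'E'
from mv import *
import cv2
d=ctrl.read_camera("wrist");K,T=d["camera_matrix"],d["cam_to_world"][:3];f=d["frame"];cv2.imwrite("pics/w7.png",f[:,:,::-1])
m=model(v)
for k in "wyrEBg": print(k,proj(t2w(v[:3],m[k]),(K,T)).round(0))
h=cv2.cvtColor(f,cv2.COLOR_RGB2HSV)
for nme,lo,hi in(("yellow",(18,130,90),(35,255,255)),("red",(0,170,110),(6,255,255)),("white",(0,0,150),(180,40,255))):
    _,_,st,ce=cv2.connectedComponentsWithStats(cv2.inRange(h,lo,hi)); print(nme,[(st[i].tolist(),ce[i].round(1).tolist()) for i in range(1,len(st)) if 40<st[i,4]<3000][:8])
E
```

```text
shift mm [ 32.1 -17.  -47.8] rot [-0.037  -0.0952  0.1552] ang 10.6 n [-0.5218 -0.0923  0.848 ] [0.2 0.2 0.9] [-34.5  13.9 117.4  33.6  32.2 -33.9]
w [[295. 176.]]
y [[347. 199.]]
r [[349. 250.]]
E [[294. 227.]]
B [[294. 212.]]
g [[300. 253.]]
yellow [([341, 192, 14, 13, 142], [347.6, 197.7])]
red [([344, 244, 12, 11, 110], [349.6, 248.8])]
white [([287, 168, 17, 15, 188], [295.0, 174.8]), ([520, 202, 28, 18, 158], [533.2, 214.2]), ([475, 212, 40, 7, 133], [494.7, 215.1]), ([293, 227, 11, 31, 147], [297.9, 242.0]), ([200, 309, 9, 10, 47], [205.3, 313.3])]
```

Predicted and measured dots agree within 2 px. I'll finish the rotation and approach along the axis.

step_arm:
  series: [0,-11,0,-0.009,-0.024,0.039,40,0,-11,0,-0.009,-0.024,0.039,40,0,0,0,-0.009,-0.024,0.039,40,0,0,0,-0.009,-0.024,0.039,40,0,0,0,0,0,0,40]

```text
time_s: 13.4
tcp_pos: [0.4859, -0.1578, 0.1657]
eef_rot: [150.9, -14.1, 76.7]
force: [-0.1, 0.4, 1.0]
gripper_width: 0.0397
finger_force: 0.0
```

```bash
python3 mv.py -0.05 20
```

```text
shift mm [ 32.2   5.  -47.6] rot [-0.0012  0.001  -0.0021] ang 0.1 n [-0.5218 -0.0923  0.848 ] [-0.1  0.4  1. ] [-40.8  15.  118.8  47.3  34.2 -61. ]
```

step_arm:
  series: [8,1.25,-11.9,0,0,0,40,8,1.25,-11.9,0,0,0,40,8,1.25,-11.9,0,0,0,40,8,1.25,-11.9,0,0,0,40,0,0,0,0,0,0,40,0,0,0,0,0,0,40]

```text
time_s: 14.0
tcp_pos: [0.5182, -0.1526, 0.1185]
eef_rot: [150.9, -14.0, 76.7]
force: [-0.2, 0.1, -0.4]
gripper_width: 0.04
finger_force: 0.0
```

```bash
python3 mv.py -0.05 2
```

```text
shift mm [  9.3   1.5 -15.6] rot [-0.0009  0.001  -0.0029] ang 0.2 n [-0.5218 -0.0923  0.848 ] [-0.2  0.1 -0.4] [-37.2  22.5 118.   56.1  28.1 -68.2]
```

step_arm:
  series: [3,0.5,-5,0,0,0,40,3,0.5,-5,0,0,0,40,3,0.5,-5,0,0,0,40,0,0,0,0,0,0,40]

```text
time_s: 14.4
tcp_pos: [0.5272, -0.1515, 0.1027]
eef_rot: [150.9, -14.0, 76.7]
force: [0.2, -0.3, 0.3]
gripper_width: 0.04
finger_force: 0.0
```

step_arm:
  series: [0,0,0,0,0,0,22,0,0,0,0,0,0,16,0,0,0,0,0,0,13,0,0,0,0,0,0,8,0,0,0,0,0,0,8,0,0,0,0,0,0,8]

```text
time_s: 15.0
tcp_pos: [0.527, -0.1516, 0.1034]
eef_rot: [150.8, -14.0, 76.7]
force: [-2.2, 0.8, 1.2]
gripper_width: 0.0103
finger_force: 62.2
```

```bash
python3 mv.py 0 -8
```

```text
shift mm [ 5.7  1.4 -9. ] rot [ 0.0258  0.0062 -0.0451] ang 3.0 n [-0.5218 -0.0923  0.848 ] [-2.2  0.8  1.2] [-36.3  24.8 117.7  59.6  26.5 -71.4]
```

Bar gripped, with little side force. Pushing in 8 mm along the axis.

step_arm:
  series: [1,0.2,-1.7,0,0,0,8,1,0.2,-1.7,0,0,0,8,1.1,0.2,-1.7,0,0,0,8,1.1,0.2,-1.7,0,0,0,8,0,0,0,0,0,0,8,0,0,0,0,0,0,8]

```text
time_s: 15.6
tcp_pos: [0.5312, -0.1508, 0.0965]
eef_rot: [150.8, -14.0, 76.7]
force: [-5.8, 0.9, 5.5]
gripper_width: 0.0108
finger_force: 63.0
```

```bash
python3 mv.py 1.047 -6
```

```text
shift mm [ 0.4  0.4 -0.4] rot [ 0.5729  0.1035 -0.9324] ang 63.0 n [-0.5218 -0.0923  0.848 ] [-5.8  0.9  5.5] [-35.9  25.8 117.5  61.2  25.9 -72.7]
```

step_arm:
  series: [0.7,0.1,-1.1,0,0,0,8,0,0,0,0,0,0,8,0,0,0,0.0477,0.0086,-0.0777,8,0,0,0,0.0477,0.0086,-0.0777,8,0,0,0,0.0477,0.0086,-0.0777,8,0,0,0,0.0477,0.0086,-0.0777,8]

```text
time_s: 16.2
tcp_pos: [0.5315, -0.1503, 0.0951]
eef_rot: [157.4, -23.3, 56.6]
force: [-8.2, 1.8, 4.2]
gripper_width: 0.0111
finger_force: 63.2
```

```bash
python3 mv.py 1.047 -7
```

```text
shift mm [0.7 0.1 0.1] rot [ 0.3794  0.0681 -0.619 ] ang 41.8 n [-0.5218 -0.0923  0.848 ] [-8.2  1.8  4.2] [-35.8  26.  117.5  61.4  25.7 -51.7]
```

step_arm:
  series: [0,0,0,0.0474,0.0085,-0.0774,8,0,0,0,0.0474,0.0085,-0.0774,8,0,0,0,0.0474,0.0085,-0.0774,8,0,0,0,0.0474,0.0085,-0.0774,8,0,0,0,0.0474,0.0085,-0.0774,8,0,0,0,0.0474,0.0085,-0.0774,8,0,0,0,0,0,0,8]

```text
time_s: 16.9
tcp_pos: [0.5311, -0.1496, 0.0948]
eef_rot: [173.6, -31.4, 22.4]
force: [-8.7, 2.8, 4.5]
gripper_width: 0.0106
finger_force: 63.1
```

```bash
python3 mv.py 1.047 -7
```

```text
shift mm [ 1.1 -0.6  0.4] rot [ 0.0946  0.0159 -0.1562] ang 10.5 n [-0.5218 -0.0923  0.848 ] [-8.7  2.8  4.5] [-35.7  26.  117.5  61.3  25.7 -20.3]
```

step_arm:
  series: [0,0,0,0.0474,0.0085,-0.0774,8,0,0,0,0.0474,0.0085,-0.0774,8,0,0,0,0,0,0,8,0,0,0,0,0,0,8]

```text
time_s: 17.3
tcp_pos: [0.531, -0.1494, 0.0948]
eef_rot: [180.0, -31.9, 10.3]
force: [-8.7, 4.0, 5.2]
gripper_width: 0.0104
finger_force: 63.1
```

```bash
python3 mv.py 1.047 2
```

```text
shift mm [-3.5 -1.7  8.1] rot [ 0.0007 -0.0014 -0.0037] ang 0.2 n [-0.5218 -0.0923  0.848 ] [-8.7  4.   5.2] [-35.7  26.  117.6  61.2  25.6  -9.9]
```

At yellow. I'll back out along the axis with the grip held, then open.

step_arm:
  series: [-1.2,-0.2,2,0,0,0,8,-1.2,-0.2,2,0,0,0,8,-1.2,-0.2,2,0,0,0,8,-1.2,-0.2,2,0,0,0,8,0,0,0,0,0,0,8,0,0,0,0,0,0,8]

```text
time_s: 17.9
tcp_pos: [0.5263, -0.1502, 0.1025]
eef_rot: [180.0, -31.9, 10.3]
force: [-5.4, 3.6, 0.2]
gripper_width: 0.0108
finger_force: 62.4
```

step_arm:
  series: [0,0,0,0,0,0,20,0,0,0,0,0,0,40,0,0,0,0,0,0,40,0,0,0,0,0,0,40,-10,-1.8,16,0,0,0,40,-16,-2.8,26,0,0,0,40,-16,-2.8,26,0,0,0,40,0,0,0,0,0,0,40,0,0,0,0,0,0,40]

```text
time_s: 18.8
tcp_pos: [0.4855, -0.1594, 0.172]
eef_rot: [179.7, -32.1, 10.3]
force: [0.6, 0.4, 0.2]
gripper_width: 0.0401
finger_force: 0.0
```

```bash
python3 - <<'E'
from mv import *
import cv2
d=ctrl.read_camera("wrist");c=(d["camera_matrix"],d["cam_to_world"][:3]);f=d["frame"];cv2.imwrite("pics/w8.png",f[:,:,::-1])
print(ctrl.read_state()["tcp_pos"],ctrl.read_state()["force"])
for s in (.9,1.047,1.2):
    v[7]=s;m=model(v);print(s,[(k,proj(t2w(v[:3],m[k]),c).round(0).tolist()) for k in "wyrEBg"], proj(t2w(v[:3],m["g"]+.005*n),c).round(0))
h=cv2.cvtColor(f,cv2.COLOR_RGB2HSV)
for nme,lo,hi in(("yellow",(18,130,90),(35,255,255)),("red",(0,170,110),(6,255,255)),("white",(0,0,130),(180,40,255)),("orange",(5,60,60),(14,255,255))):
    _,_,st,ce=cv2.connectedComponentsWithStats(cv2.inRange(h,lo,hi)); print(nme,[(st[i].tolist(),ce[i].round(1).tolist()) for i in range(1,len(st)) if 40<st[i,4]<3000][:8])
E
```

```text
[ 0.48536124 -0.15902042  0.17121431] [ 0.27284284  1.30786697 -0.34145307]
0.9 [('w', [[224.0, 187.0]]), ('y', [[272.0, 159.0]]), ('r', [[320.0, 187.0]]), ('E', [[266.0, 202.0]]), ('B', [[267.0, 192.0]]), ('g', [[271.0, 231.0]])] [[271. 234.]]
1.047 [('w', [[224.0, 187.0]]), ('y', [[272.0, 159.0]]), ('r', [[320.0, 187.0]]), ('E', [[271.0, 202.0]]), ('B', [[272.0, 192.0]]), ('g', [[271.0, 231.0]])] [[271. 234.]]
1.2 [('w', [[224.0, 187.0]]), ('y', [[272.0, 159.0]]), ('r', [[320.0, 187.0]]), ('E', [[277.0, 202.0]]), ('B', [[276.0, 192.0]]), ('g', [[271.0, 231.0]])] [[271. 234.]]
yellow [([263, 152, 14, 14, 150], [270.0, 158.4])]
red []
white [([421, 7, 38, 37, 394], [439.2, 26.1]), ([249, 21, 16, 17, 95], [256.2, 29.1]), ([274, 21, 29, 17, 139], [284.6, 31.8]), ([267, 202, 5, 33, 149], [269.2, 217.2]), ([198, 309, 11, 9, 60], [204.7, 312.4])]
orange [([0, 0, 239, 26, 2630], [130.9, 6.7]), ([432, 3, 26, 8, 78], [443.8, 7.3]), ([0, 72, 10, 15, 62], [4.7, 78.5]), ([0, 84, 7, 18, 66], [2.7, 92.3]), ([426, 89, 21, 13, 69], [434.6, 94.6]), ([445, 95, 23, 10, 77], [455.1, 99.8]), ([469, 95, 15, 11, 50], [475.5, 99.5]), ([499, 96, 15, 16, 64], [504.8, 103.0])]
```

```bash
python3 - <<'E'
from mv import *
w=np.load("w5.npz");T=w["T"].copy();T[:,3]+=[.0077,.0014,0]
for a in (0,.12,.5,1.0): print(a,proj(t2w(v[:3],np.array([[.003,.07,.089],[.003+.0275*np.sin(a),.1,.089-.0275*np.cos(a)],[.003+.0275*np.sin(a),.04,.089-.0275*np.cos(a)]])),(w["K"],T)).round(0).tolist())
print("tile",[ray(q,(w["K"],T),.019).round(3) for q in((244,50),(304,50))],t2w(v[:3],[[.1,.07,.012]]))
E
```

```text
0 [[272.0, 266.0], [203.0, 238.0], [341.0, 238.0]]
0.12 [[272.0, 266.0], [202.0, 231.0], [342.0, 231.0]]
0.5 [[272.0, 266.0], [199.0, 211.0], [344.0, 211.0]]
1.0 [[272.0, 266.0], [193.0, 193.0], [351.0, 194.0]]
tile [array([0.607, 0.005, 0.019]), array([ 0.612, -0.023,  0.019])] [[ 0.62628054 -0.00546734  0.012     ]]
```

The flap edge at row 237 matches hanging shut (238), and the tile lies on the chamber floor. The knob is at yellow and sprung out.

```bash
python3 -c "
from rig import ctrl
print(ctrl.sign_off())"
```

```text
the job is handed in; nothing more can be done
None
```

I handed the job in at about 19 s of the 61 s allowed. By my camera checks the blue tile is in the chamber, the flap is shut, and the selector is at yellow and sprung out; sign-off returned no verdict, and I didn't re-measure the other three tiles at the end.

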